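Slide the drill guide past its spring stop

TASK

On the dowelling jig, press the long spring release bar down with a fingertip so that the stop pin sinks, and keep it held down while you push the drill-guide carriage along by the flat back of its lug, past the pin, fully home against the end stop. Then let the bar go, so that the pin springs up behind the carriage and locks it there. Only push: do not take hold of the lug, and leave the tools lying round the jig alone.

Things in the scene. Friction and masses are not known exactly. Their poses are not given: they have to be found in the camera images.
- jig: Dowelling jig fixed to the bench: plywood base 125 x 222 mm with an aluminium guide channel. Origin on the bench top (z = 0) 25 mm in x from below the stop pin; z up; its +y is the way the carriage must go. Channel centre line at x = +25 mm; end stop (dark steel, top 54 mm above the bench) across it at y = +74 to +86; release bar beside it at x = -35 mm.
- plunger (a joint): How far the release bar is pressed down, m: 0 up, 0.014 bottom. Bar and stop pin are one sprung piece that goes straight down without tilting, wherever along the bar it is pressed. The carriage can pass when it is 8 mm or more down (0.010 is good). Force about 3 N at first, 6 N at 10 mm, 7 N at the bottom. Springs up when let go, unless the carriage is above the pin.
- bar_top (a point): Middle of the upper face of the release bar (moves with it): flat steel bar with cross lines, 36 mm wide (jig x), 190 mm long (jig y, 95 mm either way from here), its top 48 mm above the bench when up. At jig x = -35, y = -20 mm.
- pin_top (a point): Top centre of the stop pin (steel, 12 x 12 mm, joined to the release bar), at jig x = +25, y = 0; when up it is 37.5 mm above the bench and stands 7.5 mm into the carriage's path.
- carriage (a joint): How far the carriage (hardwood block 50 x 64 x 28 mm, two dark bushings on top) has slid along jig +y, m: 0 rear end, 0.108 home at the end stop. Starts at 0 to 0.025; pin up, it is blocked at 0.028; the pin springs up behind it only beyond 0.104. Friction about 1.5 N; it stays where it is left; captive in its guide, cannot be lifted.
- lug_back (a point): Centre of the back face (towards jig -y) of the carriage's lug, the face to push on: upright plate 34 mm wide (jig x), over the release bar and centred on its width, 53 to 75 mm above the bench (5 mm above the raised bar); this point at 64 mm. At jig x = -35, y = -52 mm with the carriage at 0, +56 mm when home. A finger standing on the bar behind it pushes it along.
- lug_front (a point): Centre of the front face (towards jig +y) of the grey hood that covers the front and sides of the carriage's lug: 42 mm wide, 22 mm high, 19 mm ahead of the lug's back face. The hood is there so that the lug is only pushed from behind, not taken hold of: keep the fingers off the hood's front and sides.
- sanding_block: Bystander: orange rubber sanding block 68 x 112 x 26 mm lying loose behind the jig; origin at the centre of its underside. Leave alone.
- tape_measure: Bystander: yellow tape measure 68 x 80 x 38 mm lying loose behind the jig; origin at the centre of its underside. Leave alone.
- chuck_key: Bystander: small steel T-shaped chuck key 70 x 73 x 17 mm lying loose in front of the jig; origin at the centre of its underside. Leave alone.

How it is judged:
By the outcome, as a careful person would: the job done as asked, in the order asked, and still so for the second after the job is handed in, with the robot touching nothing.
It also fails if it takes over 35 s, if anything falls off the work surface, if the arm or the gripper's body presses on something with over 40 N, if the wrist force passes 120 N, or if a joint passes its speed limit or range.

ROBOT

A 6-joint arm with a two-finger parallel gripper is mounted at the origin on a cart in front of the work surface, level with it; the furniture and walls round the work are solid. World frame = base frame: x ahead of the robot, y to its left, z up, the work surface at z = 0. Lengths are in m, angles in rad, forces in N, time in s.
With the tool pointing down it reaches from about 0.35 to 0.85 m from the base axis. Payload 8.1 kg.
Tool frame: the origin (TCP) lies between the finger pads; the fingertips stand 11 mm ahead of it and the grasp point (between the pads) lies 8 mm behind it (robot.tips_ahead is the distance from the TCP to the fingertips, in m); z points along the fingers, y is the line along which they close (so a half turn about z gives the same grasp; the last joint's range is limited). The gripper opens to 93 mm and grips with 3 to 60 N. Pads are 15 mm wide; open, the fingers measure 128 mm over their backs; the gripper's body (75 mm by 188 mm) begins 65 mm behind the grasp point.
Start: joints at [1.204, 0.13, 1.488, -0, 1.523, -0.085], TCP at [0.167, 0.576, 0.23] pointing down, gripper open.
Joint ranges: [-2.96, 2.96], [-0.89, 2.26], [0.02, 2.5], [-1.34, 4.48], [0, 2.73], [-2.66, 2.66]. Speed limits (rad/s): [2.39, 2.39, 2.79, 3.14, 3.14, 3.14].

INTERFACE

Orientations are given as a rotation vector (axis times angle).
In Python, from plant import robot gives the robot as it stands. The module is installed in compiled form; this text tells all that it offers.
- The arm moves only by the tool move_arm, never from a script. Its argument "deltas" is one flat list of numbers, 7 for each row, row after row: the shift along the tool's x, y, z in m, then the turn, a rotation vector about the tool's x, y, z in rad, then the opening, from 0 (shut) to 1 (fully open). A call has 1 to 12 rows; each row is the pose to reach, as a shift and turn from the pose commanded when the call began, along the tool's axes at that moment; what a row does not reach only later rows make up. A row lasts 1/8 s, in which the tool goes at most 62.5 mm and 10.7 degrees, less where a joint would pass 70% of its speed; a pose out of reach is approached as far as the arm can. A call with a gripper value outside its range is refused whole. The fingers move at their own pace and stop on an object; "squeeze" is the grip in N (left out, the last holds). Time passes only in rows, so rows that repeat a pose let the fingers close. It gives the time, the measured TCP pose, the force, the opening and the grip force at its end, in the units of the state.
- robot.read_state(): the state, without advancing time (a new reading comes with each control period).
- robot.read_camera(name): name is "scene" or "side" or "wrist"; returns (picture, depth): 420x560x3 uint8, red, green, blue; 420x560 float32, m along the optical axis (not along the pixel's ray), 0 where there is no reading.
- robot.camera_model(name): a dict with "K" (3x3 intrinsics, pixels), "k1" (the pictures are not rectified: a ray, as slopes to the right and down, at radius r is drawn at 1 + k1 r^2 times it, then the intrinsics apply), "R" (3x3) and "t" (3): a world point X has camera coordinates R X + t; the wrist camera has in their place "tool_from_camera" (4x4, takes a point from camera to tool coordinates, whose origin is the TCP and whose axes are the flange's). Camera axes: x right, y down, z forward; pixel columns grow to the right and rows downward; lengths in m; the calibration is good to about 2 mm. A picture is of the moment at which its call begins: read the wrist's pose just before it. camera_model takes no time and is no camera call.
- robot.close_job(): hands the job in; it is judged then, once.
Trained networks look in the newest picture that a camera, given by its name, has taken for a name from the list of things; names that differ only in an ending like _2 or _b are one class to them, and where a whole thing is asked for, a point or a joint stands for the part that bears it (a point fixed in the world has none). Each returns a list of dicts, best first, with "confidence" (0 to 1); they miss things now and then, are a little off and sometimes report something else, mostly with a low value. They report only what shows in the picture. A call takes as long as a camera call.
- robot.recognise(camera, label): "uv" ([column, row] in pixels, amid what is visible of it).
The state is a dict: "t": time; "q": joint angles; "dq": joint speeds; "joint_torque": joint torques, N m; "tool_pos": TCP position; "orientation": TCP orientation; "force": force on the tool from outside, world axes, zero at the start; "wrist_torque": the same for the moment, N m; "opening": finger opening in m; "gripper_force": force on a finger pad.
Only numpy, scipy, OpenCV 4.12 (cv2) and the standard library are available. Lean on these libraries where they do the work, as an engineer would, in place of code of your own. Each camera call takes 0.05 s, during which the arm holds its last target. There are 200 camera calls.

## Working session

There is one attempt and no reset: what is moved stays moved. The work goes in short steps, Python scripts to look and compute and a tool call to move; the robot and the scene stay as the last step left them, time stands still between calls to the robot, and variables do not carry over. Pictures are saved under pics/ and viewed, at most 10 in all, crops included, and the job is handed in when it is done.

Besides the shell and the picture viewer there is one more tool, called as a command line: name --argument value ..., lists and objects as JSON in quotes. move_arm: Moves the arm, as the interface text tells. Its arguments: {"type":"object","properties":{"deltas":{"type":"array","items":{"type":"number"}},"squeeze":{"type":"number"}},"required":["deltas"]}

```bash
mkdir -p pics; cat > h.py <<'E'
import numpy as np, cv2
from plant import robot
from scipy.spatial.transform import Rotation as Ro
def cam(n):
    s=robot.read_state(); p,d=robot.read_camera(n); m=robot.camera_model(n)
    if 'tool_from_camera' in m:
        T=np.eye(4);T[:3,:3]=Ro.from_rotvec(s['orientation']).as_matrix();T[:3,3]=s['tool_pos']
        W=T@np.array(m['tool_from_camera'])
    else:
        W=np.eye(4);R=np.array(m['R']);W[:3,:3]=R.T;W[:3,3]=-R.T@np.array(m['t'])
    return p,d,m,W
def ray(uv,m,W):
    K=np.array(m['K']);x=(np.array(uv,float)-K[:2,2])/[K[0,0],K[1,1]]
    r=np.linalg.norm(x);a=r
    for _ in range(20): a=r/(1+m['k1']*a*a)
    x=x*(a/r if r else 1)
    return W[:3,3],W[:3,:3]@np.array([x[0],x[1],1])
def pt(uv,d,m,W):
    u,v=np.round(uv).astype(int);w=d[max(v-2,0):v+3,max(u-2,0):u+3];w=w[w>0]
    o,r=ray(uv,m,W); return o+r*np.median(w) if len(w) else None
def tri(rays):
    A=0;b=0
    for o,r in rays:
        r=r/np.linalg.norm(r);P=np.eye(3)-np.outer(r,r);A=A+P;b=b+P@o
    return np.linalg.solve(A,b)
def save(n,p): cv2.imwrite('pics/'+n+'.png',p[:,:,::-1])
E
python3 - <<'E'
from h import *
np.set_printoptions(precision=4,suppress=True)
L=["jig","bar_top","pin_top","lug_back","lug_front","carriage","sanding_block","tape_measure","chuck_key"]
ims=[]
for n in ["scene","side"]:
    p,d,m,W=cam(n); ims.append(p)
    print(n,W[:3,3])
    for l in L:
        for r in robot.recognise(n,l)[:2]: print(l,np.round(r['uv'],1),round(r['confidence'],2),pt(r['uv'],d,m,W))
save('scene0',ims[0]);save('side0',ims[1])
print(robot.read_state())
E
```

```text
scene [0.2044 0.426  0.7328]
jig [290.  248.3] 0.8 [0.5714 0.0915 0.0372]
bar_top [301.7 246.3] 0.76 [0.5546 0.0782 0.0484]
pin_top [300.8 245. ] 0.82 [0.5574 0.0779 0.0492]
lug_back [302.3 214.9] 0.72 [0.597  0.0377 0.0664]
lug_back [301.5 247.2] 0.52 [0.5537 0.0795 0.0478]
lug_front [298.6 214.1] 0.96 [0.6033 0.0411 0.0658]
carriage [301.1 212.8] 0.73 [0.6022 0.0359 0.0664]
sanding_block [249.8 197.4] 0.79 [0.7267 0.0612 0.0248]
tape_measure [206.8 243.4] 0.88 [0.6834 0.1983 0.0355]
chuck_key [349.  308.7] 0.71 [0.4225 0.0881 0.0086]
side [ 0.398  -0.7317  0.4018]
jig [255.1 249.5] 0.75 [0.5779 0.0026 0.0493]
bar_top [242.1 249.5] 0.74 [0.5579 0.0097 0.0491]
pin_top [239.8 248.7] 0.89 [0.5554 0.0156 0.0484]
lug_back [273.5 235.9] 0.6 [0.6161 0.0254 0.0585]
lug_back [332.3 244.5] 0.5 [0.7255 0.0302 0.0241]
carriage [272. 237.] 0.56 [0.6125 0.022  0.0584]
sanding_block [335.  246.1] 0.64 [0.7273 0.0221 0.0242]
tape_measure [295.  219.2] 0.87 [0.6975 0.153  0.0299]
tape_measure [333.5 244.7] 0.28 [0.7256 0.0251 0.0259]
chuck_key [167.4 265.9] 0.81 [0.4389 0.0727 0.0079]
{'t': 1.0, 'q': array([ 1.2036,  0.1304,  1.4882, -0.    ,  1.523 , -0.0854]), 'dq': array([-0.001 , -0.0009,  0.0003,  0.0014,  0.0016,  0.0002]), 'joint_torque': array([  0.0004, -55.9786, -49.2051,   0.0767,   0.023 ,  -0.0001]), 'tool_pos': array([0.1668, 0.5763, 0.2296]), 'orientation': array([ 0.4411,  3.1104, -0.    ]), 'force': array([-0.366 ,  0.8614,  0.682 ]), 'wrist_torque': array([-0.0028, -0.0384,  0.0121]), 'gripper_force': 0.0, 'opening': 0.09291099104236489}
```

```bash
python3 - <<'E'
import cv2
for n,(a,b,c,e) in {'scene0':(170,360,180,400),'side0':(160,320,130,380)}.items():
    p=cv2.imread(f'pics/{n}.png')[a:b,c:e]; p=cv2.resize(p,None,fx=3,fy=3,interpolation=cv2.INTER_CUBIC);cv2.imwrite(f'pics/{n}c.png',p)
E
```

```text
(no output)
```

View pics/scene0c.png

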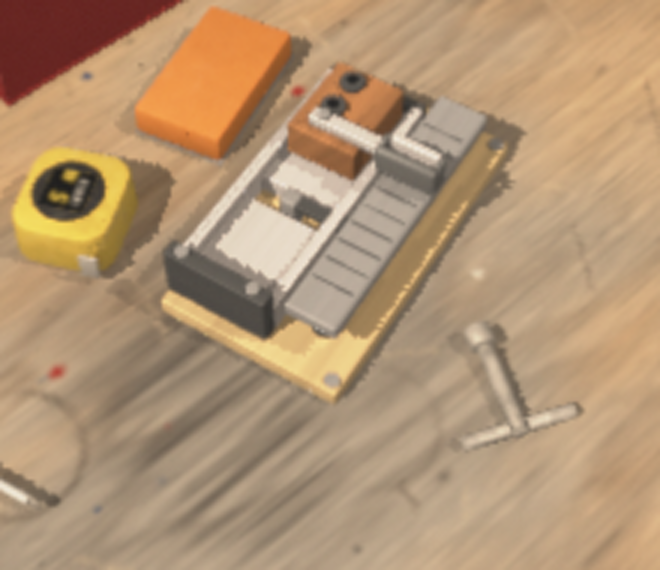

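View pics/side0c.png

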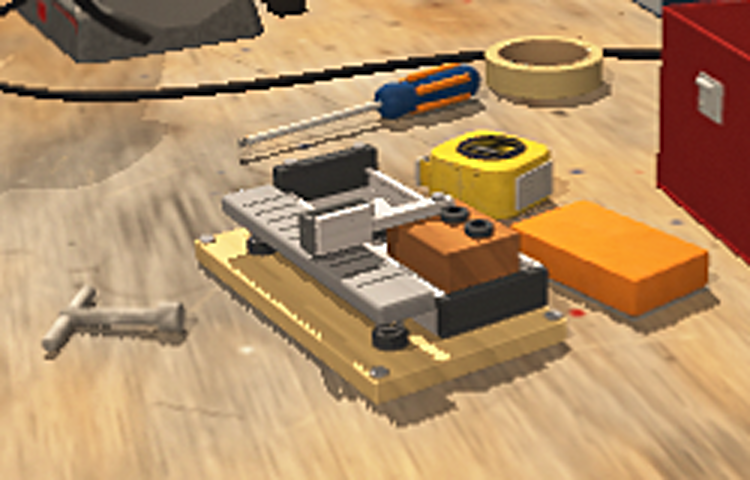

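The scene crop shows the jig with the end stop towards the viewer at (73,95)/3 of the crop. The release bar runs from about (312,315) to (460,110), and the lug sits near the rear. The side crop shows the white back face of the lug at about (343,228), with free bar behind it down to (405,298). Next I'll fit the jig pose.

```bash
cat >> h.py <<'E'
def onz(uv,m,W,z):
    o,r=ray(uv,m,W); return o+r*(z-o[2])/r[2]
E
python3 - <<'E'
from h import *
np.set_printoptions(precision=4,suppress=True)
C={'scene':[(275,271.7),(291.5,278.8),(341.7,210.7),(325.7,202.7)],'side':[(218.3,221.7),(204.5,225.5),(255,261.7),(275.7,257.3)]}
J=np.array([(-17,75),(-53,75),(-53,-115),(-17,-115)])/1e3
R={}
for n in C:
    p,d,m,W=cam(n)
    P=np.array([onz(u,m,W,.048) for u in C[n]])[:,:2]
    R[n]=[ray(u,m,W) for u in C[n]]
    # rigid fit
    def fit(P):
        a,b=J-J.mean(0),P-P.mean(0); th=np.arctan2((a[:,0]*b[:,1]-a[:,1]*b[:,0]).sum(),(a*b).sum())
        Q=np.array([[np.cos(th),-np.sin(th)],[np.sin(th),np.cos(th)]]);t=P.mean(0)-Q@J.mean(0)
        return th,t,P-(J@Q.T+t)
    print(n,P.tolist(),*fit(P))
    # depth check: lug face points, bar
    # bar-level depth points around the bar
    vv,uu=np.mgrid[170:300,190:380]
    pts=[];
    for u,v in zip(uu.ravel(),vv.ravel()):
        if d[v,u]>0:
            o,r=ray((u,v),m,W);pts.append(o+r*d[v,u])
    pts=np.array(pts);th,t,_=fit(P);c,s=np.cos(th),np.sin(th)
    j=(pts[:,:2]-t)@np.array([[c,-s],[s,c]])
    b=(abs(j[:,0]+.035)<.014)&(j[:,1]>-.11)&(j[:,1]<.07)
    k=b&(abs(pts[:,2]-.048)<.008);print('bar z',np.median(pts[k,2]),k.sum())
    k=b&(pts[:,2]>.056)&(pts[:,2]<.08);print('lug y range',np.percentile(j[k,1],[2,10,50,90,98]),'z',np.percentile(pts[k,2],[5,50,95]),k.sum())
T=np.array([tri(x) for x in zip(R['scene'],R['side'])]);print(T);print(fit(T[:,:2]))
E
```

```text
scene [[0.5461473461429706, 0.14931075038594466], [0.5164330909706412, 0.13771470191675766], [0.5647363737814997, -0.03637530217984414], [0.5997647934391294, -0.0279517688411991]] 0.28292761804255845 [0.5848 0.0847] [[-0.0014 -0.0026]
 [ 0.0035 -0.0042]
 [-0.0013  0.0042]
 [-0.0008  0.0026]]
bar z 0.04843921858774136 1016
lug y range [-0.0534 -0.0505 -0.0382 -0.035  -0.0344] z [0.0584 0.0719 0.0764] 215
side [[0.5444189576338837, 0.14560727782218397], [0.5167824940561916, 0.13558893843525988], [0.5670797527937573, -0.038011279238088], [0.6019714697824565, -0.03353123400254332]] 0.294526386929398 [0.5853 0.0817] [[-0.0028 -0.0029]
 [ 0.004  -0.0025]
 [-0.0008  0.0057]
 [-0.0004 -0.0003]]
bar z 0.048450805960708526 576
lug y range [-0.0516 -0.0508 -0.0488 -0.0363 -0.0341] z [0.0576 0.0696 0.0755] 225
[[ 0.5457  0.149   0.047 ]
 [ 0.5169  0.1374  0.0472]
 [ 0.5664 -0.0373  0.0471]
 [ 0.6022 -0.0298  0.0456]]
(np.float64(0.2910202439129975), array([0.5856, 0.084 ]), array([[-0.0021, -0.002 ],
       [ 0.0036, -0.0033],
       [-0.0015,  0.0041],
       [-0.0001,  0.0012]]))
```

```bash
cat >> h.py <<'E'
def delta(P,ang):
    "shift/turn (tool axes) to world P with tool pointing down and tool y at heading ang"
    s=robot.read_state();R=Ro.from_rotvec(s['orientation']).as_matrix()
    y=np.array([np.cos(ang),np.sin(ang),0]);z=np.array([0,0,-1.]);G=np.c_[np.cross(y,z),y,z]
    return R.T@(np.array(P)-s['tool_pos']),Ro.from_matrix(R.T@G).as_rotvec()
def jw(x,y,th=.288,t=(.585,.083)):
    c,s=np.cos(th),np.sin(th);return np.array([t[0]+c*x-s*y,t[1]+s*x+c*y])
E
python3 - <<'E'
from h import *
np.set_printoptions(precision=4,suppress=True)
print(jw(-.035,-.082),*delta([*jw(-.035,-.082),.2],np.pi/2+.288))
print(robot.camera_model('wrist'))
E
```

```text
[ 0.5747 -0.0056] [-0.5536 -0.4455  0.0297] [ 0.0001  0.     -0.5698]
{'K': array([[330.0445,   0.    , 279.0687],
       [  0.    , 330.0445, 211.0218],
       [  0.    ,   0.    ,   1.    ]]), 'k1': 0.011301584412966505, 'tool_from_camera': array([[-0.0002, -0.9714, -0.2376,  0.0647],
       [ 1.    , -0.0002,  0.    ,  0.0008],
       [-0.0001, -0.2376,  0.9714, -0.1553],
       [ 0.    ,  0.    ,  0.    ,  1.    ]])}
```

move_arm --deltas '[-0.022,-0.018,0,0,0,-0.02,0,-0.069,-0.056,0,0,0,-0.07,0,-0.116,-0.094,0,0,0,-0.12,0,-0.163,-0.131,0,0,0,-0.17,0,-0.21,-0.169,0,0,0,-0.22,0,-0.257,-0.207,0,0,0,-0.27,0,-0.304,-0.245,0.005,0,0,-0.32,0,-0.352,-0.283,0.01,0,0,-0.37,0,-0.399,-0.321,0.015,0,0,-0.42,0,-0.446,-0.359,0.02,0,0,-0.47,0,-0.493,-0.396,0.025,0,0,-0.52,0,-0.53,-0.426,0.03,0,0,-0.55,0]' --squeeze 20

```text
t: 2.6
tool_pos: [0.5586, 0.0175, 0.1996]
orientation: [-0.42, 3.113, -0.0]
force: [0.4, 0.4, -0.1]
opening: 0.0003
gripper_force: 0.0
```

move_arm --deltas '[-0.018,-0.014,0,0,0,-0.015,0,-0.0236,-0.0195,0,0,0,-0.02,0,-0.0236,-0.0195,0,0,0,-0.02,0]'

```text
t: 2.98
tool_pos: [0.5853, 0.0075, 0.1995]
orientation: [0.451, -3.109, -0.0]
force: [0.4, 0.6, -0.1]
opening: 0.0005
gripper_force: 0.0
```

```bash
python3 - <<'E'
from h import *
np.set_printoptions(precision=4,suppress=True)
p,d,m,W=cam('wrist');save('w0',p);np.savez('w0.npz',p=p,d=d,W=W)
s=robot.read_state();print(s['t'],s['tool_pos'],s['orientation'],s['opening'],s['q'])
for l in ["bar_top","pin_top","lug_back","lug_front","carriage"]:
    for r in robot.recognise('wrist',l)[:1]: print(l,np.round(r['uv'],1),round(r['confidence'],2),pt(r['uv'],d,m,W))
print(jw(-.035,-.082),*delta([*jw(-.035,-.082),.2],np.pi/2+.288))
E
```

```text
3.025 [0.585  0.0079 0.1996] [ 0.4517 -3.1086 -0.0003] 0.0002351040216446732 [-0.0743  0.1058  1.5696  0.0001  1.4666 -1.9337]
bar_top [346.8 186.9] 0.59 [0.5549 0.0651 0.0484]
pin_top [346.5 187.7] 0.6 [0.5556 0.0651 0.0485]
lug_front [306.3 223.3] 0.84 [0.595  0.0365 0.0664]
carriage [306.9 224.5] 0.73 [0.5959 0.0373 0.0666]
[ 0.5747 -0.0056] [ 0.0137 -0.0099 -0.0001] [-0.0001  0.0003  0.0011]
```

View pics/w0.png

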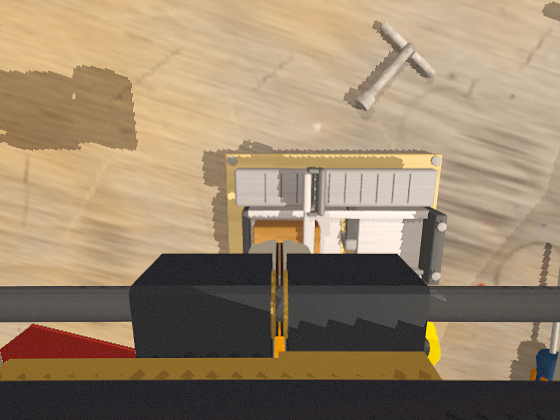

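The wrist picture shows the bar level in the image, columns 235–437 and rows 168–206. The lug is at columns 306–323, so the tool is aligned with the jig. I'll refine the bar edges from this picture.

```bash
python3 - <<'E'
from h import *
np.set_printoptions(precision=4,suppress=True)
z=np.load('w0.npz');d=z['d'];W=z['W'];m=robot.camera_model('wrist')
vv,uu=np.mgrid[150:225,215:460];P=[]
for u,v in zip(uu.ravel(),vv.ravel()):
    if d[v,u]>0:
        o,r=ray((u,v),m,W);P.append(o+r*d[v,u])
P=np.array(P)
c0=jw(-.035,-.02)
k=(abs(P[:,2]-.0485)<.003)&(np.linalg.norm(P[:,:2]-c0,axis=1)<.1)
for i in range(2):
    rect=cv2.minAreaRect((P[k,:2]*1000).astype(np.float32))
    print(rect,k.sum(),np.median(P[k,2]))
    th=.288;t=np.array([.585,.083]);c,s=np.cos(th),np.sin(th);j=(P[:,:2]-t)@np.array([[c,-s],[s,c]])
    k=(abs(P[:,2]-.0485)<.003)&(abs(j[:,0]+.035)<.024)&(abs(j[:,1]+.02)<.105)
b=j[k];print('bar jig x',np.percentile(b[:,0],[1,50,99]),'y',np.percentile(b[:,1],[.3,50,99.7]))
for y0 in (-.1,0,.06):
    q=b[abs(b[:,1]-y0)<.01];print(y0,np.percentile(q[:,0],[2,98]))
l=(P[:,2]>.06)&(abs(j[:,0]+.035)<.02)&(abs(j[:,1]+.04)<.05);print('lug',np.percentile(j[l,1],[2,50,98]),np.percentile(j[l,0],[2,98]),np.percentile(P[l,2],[5,50,95]))
E
```

```text
((566.9202880859375, 57.95594024658203), (53.936767578125, 189.94126892089844), 17.093778610229492) 6909 0.048174798644855854
((558.6932373046875, 54.79819107055664), (36.47880554199219, 188.6992645263672), 16.539291381835938) 6833 0.048180167811277486
bar jig x [-0.0506 -0.0337 -0.0153] y [-0.1131 -0.0102  0.0738]
-0.1 [-0.0498 -0.0154]
0 [-0.0505 -0.0155]
0.06 [-0.0504 -0.0155]
lug [-0.0508 -0.039  -0.0323] [-0.0535 -0.0155] [0.0634 0.0746 0.0761]
```

move_arm --deltas '[0.006,-0.006,0.02,0,0,0,0,0.012,-0.0115,0.06,0,0,0,0,0.012,-0.0115,0.1,0,0,0,0,0.012,-0.0115,0.12,0,0,0,0,0.012,-0.0115,0.13,0,0,0,0,0.012,-0.0115,0.13,0,0,0,0]'

```text
t: 4.03
tool_pos: [0.5772, -0.0073, 0.0696]
orientation: [0.451, -3.109, 0.0]
force: [0.6, 0.7, 0.2]
opening: 0.0006
gripper_force: 0.0
```

```bash
python3 - <<'E'
from h import *
s=robot.read_state();t=np.array([.5866,.0839]);c,q=np.cos(.288),np.sin(.288)
print(s['t'],s['tool_pos'],(s['tool_pos'][:2]-t)@np.array([[c,-q],[q,c]]),s['force'])
p,d,m,W=cam('side');save('s1',cv2.resize(p[160:300,150:330],None,fx=4,fy=4))
p,d,m,W=cam('wrist')
save('w1',p)
E
```

```text
4.025 [ 0.57720577 -0.00725247  0.06962894] [-0.03489782 -0.08472996] [0.6061987  0.69992862 0.19492322]
```

View pics/s1.png

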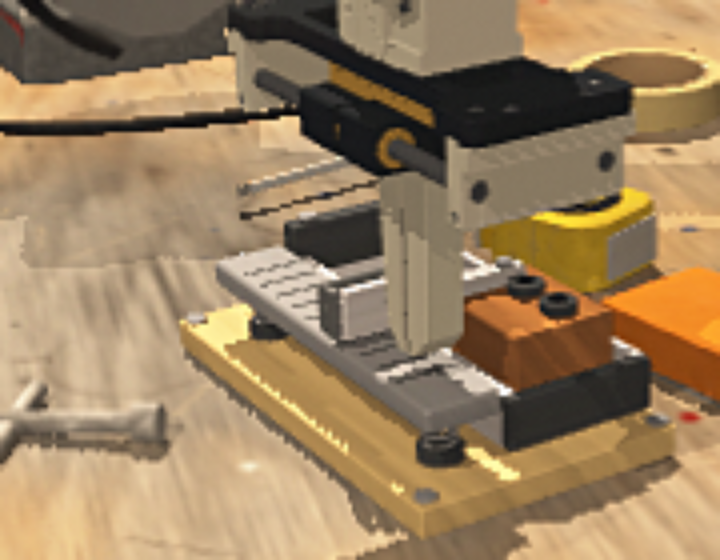

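View pics/w1.png

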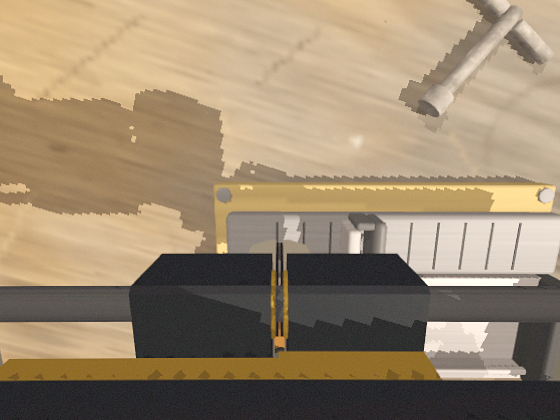

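The side picture shows the shut fingers above the bar behind the lug's back face, tip near (415,345). The wrist picture shows them clear of the lug, which is at column 355. I'll press down now.

move_arm --deltas '[0,0,0.006,0,0,0,0,0,0,0.012,0,0,0,0,0,0,0.017,0,0,0,0,0,0,0.022,0,0,0,0,0,0,0.022,0,0,0,0,0,0,0.022,0,0,0,0]'

```text
t: 4.88
tool_pos: [0.5779, -0.0073, 0.0483]
orientation: [-0.451, 3.108, -0.001]
force: [-0.3, -1.3, 6.5]
opening: 0.0005
gripper_force: 3.1
```

move_arm --deltas '[0,0.006,0.001,0,0,0,0,0,0.013,0.001,0,0,0,0,0,0.02,0.001,0,0,0,0,0,0.028,0.001,0,0,0,0,0,0.037,0.001,0,0,0,0,0,0.046,0.001,0,0,0,0,0,0.055,0.001,0,0,0,0,0,0.064,0.001,0,0,0,0,0,0.073,0.001,0,0,0,0,0,0.082,0.001,0,0,0,0,0,0.09,0.001,0,0,0,0,0,0.095,0.001,0,0,0,0]'

```text
t: 6.38
tool_pos: [0.5516, 0.0829, 0.0477]
orientation: [-0.451, 3.106, -0.004]
force: [1.6, -5.8, 6.1]
opening: 0.0004
gripper_force: 4.1
```

move_arm --deltas '[0,0.006,0,0,0,0,0,0,0.012,0,0,0,0,0,0,0.017,0,0,0,0,0,0,0.02,0,0,0,0,0,0,0.02,0,0,0,0,0]'

```text
t: 7.0
tool_pos: [0.5458, 0.1023, 0.0477]
orientation: [-0.451, 3.107, -0.003]
force: [1.8, -3.2, 6.6]
opening: 0.0003
gripper_force: 3.4
```

```bash
python3 - <<'E'
from h import *
s=robot.read_state();t=np.array([.5866,.0839]);c,q=np.cos(.288),np.sin(.288);M=np.array([[c,-q],[q,c]])
print(s['t'],s['tool_pos'],(s['tool_pos'][:2]-t)@M,s['force'],s['force'][:2]@M)
p,d,m,W=cam('side');save('s2',cv2.resize(p[160:300,150:330],None,fx=4,fy=4))
E
```

```text
7.0 [0.54579608 0.10230113 0.047663  ] [-0.03389679  0.029233  ] [ 1.83405856 -3.19837947  6.59899384] [ 0.85006853 -3.5875877 ]
```

View pics/s2.png

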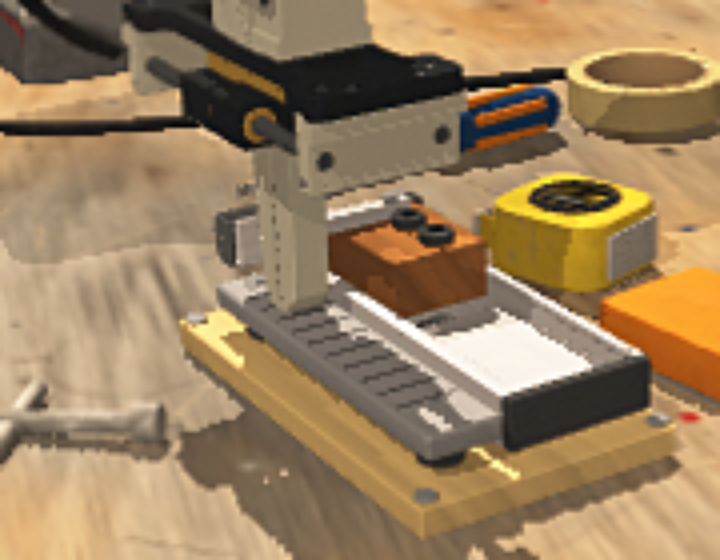

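The carriage has been pushed past the pin with the bar held down. I'll push the last stretch slowly.

move_arm --deltas '[0,0.003,0,0,0,0,0,0,0.005,0,0,0,0,0,0,0.007,0,0,0,0,0,0,0.008,0,0,0,0,0,0,0.008,0,0,0,0,0]'

```text
t: 7.68
tool_pos: [0.5436, 0.1097, 0.0476]
orientation: [-0.45, 3.107, -0.003]
force: [2.1, -5.2, 6.5]
opening: 0.0004
gripper_force: 3.8
```

move_arm --deltas '[0,0.001,0,0,0,0,0,0,0.002,0,0,0,0,0,0,0.002,0,0,0,0,0]'

```text
t: 8.05
tool_pos: [0.5431, 0.1115, 0.0477]
orientation: [-0.45, 3.107, -0.003]
force: [1.9, -5.2, 5.2]
opening: 0.0003
gripper_force: 3.8
```

move_arm --deltas '[0,0.001,0,0,0,0,0,0,0.002,0,0,0,0,0,0,0.002,0,0,0,0,0]'

```text
t: 8.43
tool_pos: [0.5429, 0.1121, 0.0477]
orientation: [-0.45, 3.106, -0.006]
force: [3.6, -11.7, 5.4]
opening: 0.0007
gripper_force: 7.5
```

move_arm --deltas '[0,0.001,0,0,0,0,0,0,0.002,0,0,0,0,0,0,0.002,0,0,0,0,0]'

```text
t: 8.8
tool_pos: [0.5429, 0.1123, 0.0477]
orientation: [-0.449, 3.106, -0.01]
force: [6.4, -20.3, 4.8]
opening: 0.0003
gripper_force: 11.7
```

The tool has stalled with the force rising to 20 N, so the carriage is against the end stop. I'll ease off and lift straight up.

move_arm --deltas '[0,-0.002,0,0,0,0,0,0,-0.003,0,0,0,0,0,0,-0.003,-0.004,0,0,0,0,0,-0.003,-0.01,0,0,0,0,0,-0.004,-0.018,0,0,0,0,0,-0.006,-0.035,0,0,0,0,0,-0.006,-0.07,0,0,0,0,0,-0.006,-0.11,0,0,0,0,0,-0.006,-0.14,0,0,0,0,0,-0.006,-0.15,0,0,0,0,0,-0.006,-0.15,0,0,0,0]'

```text
t: 10.18
tool_pos: [0.5423, 0.1108, 0.1969]
orientation: [-0.451, 3.108, 0.0]
force: [-0.2, -0.3, -0.3]
opening: 0.0002
gripper_force: 0.0
```

```bash
python3 - <<'E'
from h import *
np.set_printoptions(precision=4,suppress=True)
p,d,m,W=cam('side');save('s3',cv2.resize(p[160:300,150:330],None,fx=4,fy=4))
t=np.array([.5866,.0839]);c,s=np.cos(.288),np.sin(.288)
def show(d,m,W,r0,r1,c0,c1):
    P=[]
    for v in range(r0,r1):
        for u in range(c0,c1):
            if d[v,u]>0:
                o,r=ray((u,v),m,W);P.append(o+r*d[v,u])
    P=np.array(P);j=(P[:,:2]-t)@np.array([[c,-s],[s,c]])
    b=(abs(j[:,0]+.035)<.012)&(j[:,1]>-.1)&(j[:,1]<.03)&(abs(P[:,2]-.045)<.015);print('bar z',np.median(P[b,2]))
    l=(abs(j[:,0]+.035)<.015)&(P[:,2]>.058)&(P[:,2]<.078)&(j[:,1]>-.1)&(j[:,1]<.1);print('lug y',np.percentile(j[l,1],[2,10,50,98]),l.sum())
    k=(abs(j[:,0]-.025)<.01)&(abs(j[:,1])<.012);print('pin z',np.percentile(P[k,2],[5,50,95]) if k.any() else None)
show(d,m,W,170,300,160,330)
p,d,m,W=cam('scene');show(d,m,W,160,310,220,370)
print(robot.read_state()['force'])
E
```

```text
bar z 0.04836052483335429
lug y [0.0535 0.0548 0.0566 0.0723] 183
pin z [0.0278 0.0391 0.0568]
bar z 0.04846595085945282
lug y [0.056  0.0584 0.0691 0.0745] 247
pin z [0.0311 0.0488 0.0595]
[ 0.054  -0.0614 -0.0882]
```

View pics/s3.png

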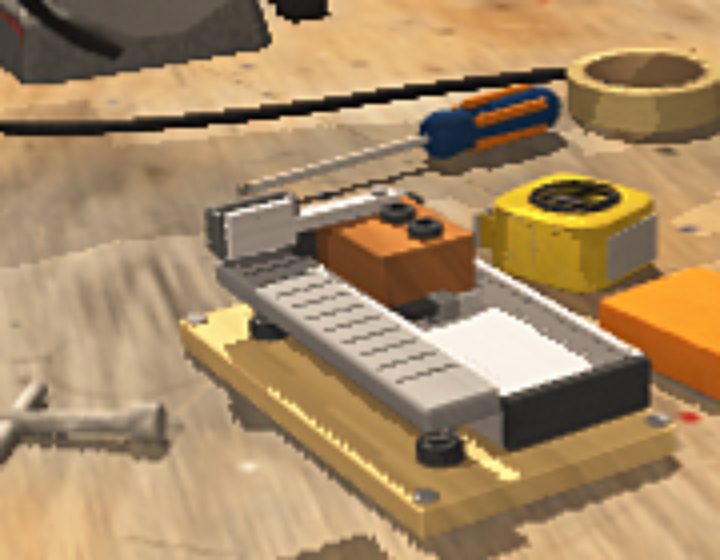

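The bar is back up at 48 mm, the lug's back face is at jig y ≈ +56 mm (home), and the pin shows raised behind the carriage near (445,300).

```bash
python3 -c "
from plant import robot
print(robot.close_job())"
```

```text
the job is handed in; nothing more can be done
None
```

The carriage is home against the end stop, the release bar is back up with the stop pin raised behind the carriage, no other tools were touched, and the job was handed in after about 10 s of the 35 s allowed; the judge's verdict was not shown.

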